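# Open the battery bay of a model car

## Robot

A 6-joint arm with a two-finger parallel gripper is mounted at the origin on a cart in front of the work surface, level with it; the furniture and walls round the work are solid. World frame = base frame: x ahead of the robot, y to its left, z up, the work surface at z = 0. Lengths are in mm, angles in rad, forces in N, time in s.
With the tool pointing down it reaches from about 350 to 975 mm from the base axis. Payload 7.1 kg.
Tool frame: the origin (TCP) lies between the finger pads; the fingertips stand 19 mm ahead of it and the grasp point (between the pads) is the TCP (ctrl.tcp_to_tips is the distance from the TCP to the fingertips, in mm); z points along the fingers, y is the line along which they close (so a half turn about z gives the same grasp; the last joint's range is limited). The gripper opens to 88 mm and grips with 3 to 60 N. Pads are 20 mm wide; open, the fingers measure 115 mm over their backs; the gripper's body (75 mm by 178 mm) begins 61 mm behind the grasp point.
Start: joints at [-1.245, 0.423, 1.63, -0, 1.089, -0.019], TCP at [211.272, -588.191, 241.675] pointing down, gripper open.
Joint ranges: [-3, 3], [-0.9, 2.11], [0.09, 2.58], [-1.31, 4.45], [0.11, 2.69], [-2.54, 2.54]. Speed limits (rad/s): [2.39, 2.39, 3.01, 3.14, 3.14, 3.14].

## Interface

Orientations are given as a rotation vector (axis times angle).
In Python, from workcell import status, optics, ctrl gives the robot as it stands. The module is installed in compiled form; this text tells all that it offers.
- The arm moves only by the shell command python3 -m inch 'ROWS'. ROWS is JSON, a list that holds one entry, the list of rows, each a list of 7 numbers: the shift along the tool's x, y, z in mm, then the turn, a rotation vector about the tool's x, y, z in rad, then the opening in per cent of the stroke, from 0 (shut) to 100 (fully open). A call has 1 to 20 rows; each row is the pose to reach, as a shift and turn from the pose commanded when the call began, along the tool's axes at that moment; what a row does not reach only later rows make up. A row lasts 1/10 s, in which the tool goes at most 50 mm and 8.59 degrees, less where a joint would pass 70% of its speed; a pose out of reach is approached as far as the arm can. A call with a gripper value outside its range is refused whole. The fingers move at their own pace and stop on an object; the grip force is fixed at half the most. Time passes only in rows, so rows that repeat a pose let the fingers close. It gives the time, the measured TCP pose, the force, the opening and the grip force at its end, in the units of the state.
- status.get_obs(): the state, without advancing time (a new reading comes with each control period).
- optics.get_image(name): name is "scene" or "top" or "wrist"; returns a dict with "frame" (384x512x3 uint8, red, green, blue), "fx", "fy", "cx", "cy" (pixels), "rvec" (rotation vector, rad) and "tvec" (3), from world to camera coordinates, as OpenCV has them; the wrist camera has in their place "hand_eye" (4x4, takes a point from camera to tool coordinates, whose origin is the TCP and whose axes are the flange's). Camera axes: x right, y down, z forward; pixel columns grow to the right and rows downward; lengths in mm; the calibration is good to about 2 mm. The wrist camera is an equidistant fisheye: a pixel r from the principal point sees the ray r / f radians off the axis. A picture is of the moment at which its call begins: read the wrist's pose just before it. There is no depth.
- ctrl.close_job(): hands the job in; it is judged then, once.
The state is a dict: "t": time; "qpos": joint angles; "qvel": joint speeds; "joint_torque": joint torques, N m; "ee_pos": TCP position; "orientation": TCP orientation; "ft_force": force on the tool from outside, world axes, zero at the start; "moment": the same for the moment, N m; "width": finger opening in mm; "grasp_force": force on a finger pad.
Only numpy, scipy, OpenCV 4.12 (cv2) and the standard library are available. Lean on these libraries where they do the work, as an engineer would, in place of code of your own. Each camera call takes 0.05 s, during which the arm holds its last target. There are 200 camera calls.

## Task

Open the battery bay of the model car so that its pack can be changed: gently press the red release tab on the side of the bay so that the lid springs up, then push the lid all the way back on its hinge until it is fully open. Only press and push with the fingers: do not pick up or shove the car out of its place, leave the pack lying in the bay, and leave the things round the car alone.

Things in the scene. Friction and masses are not known exactly. Their poses are not given: they have to be found in the camera images.
- car: model car without body shell on four 70 mm tyres, 312 mm long, 190 wide, 90 high, about 1.4 kg; loose, but does not roll, and slides only when pushed with some 10 N. Origin: on the table under its middle. y axis: along the car to the nose; x axis: across it, from the release tab to the lid's hinge; z up. Tyres: x = -95 to -70 and 70 to 95 mm, y = 75 to 145 and -145 to -75 mm
- lid (a joint): hinge of the grey lid (62 x 180 mm, 3 mm thick, rim ribs 2 mm), in rad: 0 shut and latched, about 0.85 after it has sprung up, 1.95 fully open against its stop (leaning back past upright). The hinge is stiff: the lid stays where it is left; pushing its edge over takes 1 to 3 N
- lid_edge (a point): middle of the lid's free edge, at the tip of the small tongue that the tab's nose hooks over; 65 mm from the hinge line; 62 mm above the table when shut, about 110 mm when sprung up
- hinge_mid (a point): middle of the lid's hinge line, on the car at x = 31 mm, 60 mm above the table; the hinge line runs along the car's y axis
- release_tab (a joint): rocking of the red release tab, in rad: 0 at rest, 0.40 fully pressed (stop); it lets the lid go at about 0.2 and springs back when let go. Its nose, beside the lid's edge, reaches 67 mm above the table
- tab_pad (a point): middle of the top of the red tab's ribbed press pad, 55 mm above the table at rest, on the car at x = -62 mm, y = 0. The pad is 26 mm (x) by 26 mm (y), free above and on three sides; press it straight down: its middle goes down about 4 mm until the lid is let go and 8 mm to the stop, and takes about 2 N to start, 4 to 7 N to let go and 6 to 10 N at the stop
- bay (a point): middle of the floor of the battery bay, 31 mm above the table. The bay is a black open box in the middle of the car, 62 mm (x) by 182 mm (y), its rim 60 mm above the table; its tab side is free between the tyres
- pack: blue battery pack (34 x 145 x 24 mm with its leads, 0.16 kg) lying loose in the bay under the lid; origin at the middle of its underside, at bay. To be left lying there
- fresh_pack: second, equal blue battery pack, loose on the table; bystander
- hex_driver: hex driver with a red handle, 202 mm long, 18 mm thick, lying on the table on the tab's side of the car; origin under its middle; bystander
- tape_measure: red tape measure, 52 x 60 x 26 mm, on the table on the hinge side of the car; bystander

How it is judged (in metres and radians):
On the way, in this order (a step that is already met when the one before it is completed fails the run):
1. the release tab is pressed in (value of joint release_tab above 0.12 rad).
2. the lid has sprung up (value of joint lid above 0.6 rad).
At the end, for the whole second after the job is handed in: the lid stands fully open (more than 1.78 of its 1.95 rad) and at rest, the tab has sprung back, the car stands level within 30 mm of where it was, and the pack lies in the bay within 15 mm of its place (value of joint lid above 1.78 rad and velocity of joint lid between -0.1 and 0.1 rad/s and value of joint release_tab below 0.06 rad and distance of car from where it was at the start of the episode below 0.03 m and angle between car's own z axis and vertical below 0.08 rad and linear speed of car below 0.02 m/s and distance between pack and bay below 0.015 m); the robot touches nothing.
It fails at once if the car is shoved more than 30 mm, lifted or tipped (distance of car from where it was at the start of the episode above 0.03 m or height (world z) of car above 0.012 m or angle between car's own z axis and vertical above 0.12 rad).
It fails at once if the pack is lifted or dragged in the bay (distance between pack and bay above 0.02 m).
It fails at once if the car, its tab or its lid is pressed with more than 45 N (contact force between the fingers and car above 45 N).
It fails at once if a thing round the car is moved more than 20 mm (distance of any of fresh_pack, hex_driver, tape_measure from where it was at the start of the episode above 0.02 m).
It also fails if it takes over 38 s, if anything falls off the work surface, if the arm or the gripper's body presses on something with over 40 N, if the wrist force passes 120 N, or if a joint passes its speed limit or range.

## Working session

There is one attempt and no reset: what is moved stays moved. The work goes in short steps, Python scripts to look and compute and a shell command to move; the robot and the scene stay as the last step left them, time stands still between calls to the robot, and variables do not carry over. Pictures are saved under pics/ and viewed, at most 10 in all, crops included, and the job is handed in when it is done.

```bash
mkdir -p pics; python3 - <<'E'
from workcell import status, optics, ctrl
import cv2,pickle
o=status.get_obs();print({k:o[k] for k in('t','ee_pos','orientation','width','ft_force')},ctrl.tcp_to_tips)
d={}
for n in('scene','top'):
    d[n]=optics.get_image(n);cv2.imwrite(f'pics/{n}0.png',cv2.cvtColor(d[n]['frame'],cv2.COLOR_RGB2BGR))
    print(n,{k:v for k,v in d[n].items() if k!='frame'})
pickle.dump(d,open('d.pkl','wb'))
E
```

```text
{'t': 0.0, 'ee_pos': array([ 211.11016398, -587.70047793,  240.90472606]), 'orientation': array([-3.09353574e+00, -5.38654201e-01,  3.40079175e-04]), 'width': 87.86793711569415, 'ft_force': array([ 0.28107065,  0.2355659 , -0.29180549])} 19.0
scene {'fx': 387.23685145458006, 'fy': 387.23685145458006, 'cx': 257.04074635894955, 'cy': 190.23371606996773, 'rvec': array([ 1.27905849,  1.95655659, -1.08688925]), 'tvec': array([ 143.20621647, -200.4475976 , 1370.91752557])}
top {'fx': 490.57842999062416, 'fy': 490.57842999062416, 'cx': 252.502400151213, 'cy': 186.59623201635085, 'rvec': array([ 2.12714879, -2.16482608,  0.1888863 ]), 'tvec': array([ 46.6583964 , 559.75244316, 902.20045645])}
```

View pics/scene0.png

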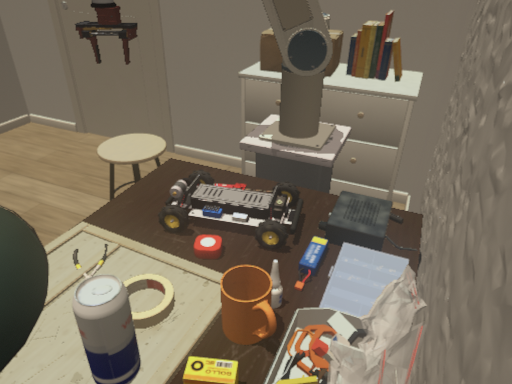

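View pics/top0.png

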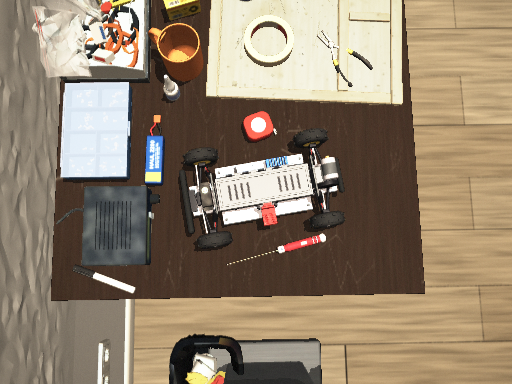

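The top view shows the car centred near (263,187) with its nose to the left. The red tab is at (268,213), the driver at (277,248), the tape at (258,125) and the fresh pack at (154,155). Next I'll measure these and enlarge the view.

```bash
cat > h.py <<'E'
import numpy as np,cv2
def cast(im,uv,z):
    R=cv2.Rodrigues(im['rvec'])[0];C=-R.T@im['tvec']
    r=R.T@np.array([(uv[0]-im['cx'])/im['fx'],(uv[1]-im['cy'])/im['fy'],1]);return C+r*(z-C[2])/r[2]
def proj(im,P):
    K=np.array([[im['fx'],0,im['cx']],[0,im['fy'],im['cy']],[0,0,1]])
    return cv2.projectPoints(np.float64(P).reshape(-1,1,3),im['rvec'],im['tvec'],K,None)[0][:,0]
def redblobs(im,box,lo=30):
    h=cv2.cvtColor(im['frame'],cv2.COLOR_RGB2HSV);m=((h[...,0]<8)|(h[...,0]>172))&(h[...,1]>150)&(h[...,2]>90)
    k=np.zeros_like(m);x0,y0,x1,y1=box;k[y0:y1,x0:x1]=1
    n,l,s,c=cv2.connectedComponentsWithStats((m&k).astype('uint8'));return [(s[i],c[i],cv2.minAreaRect(np.argwhere(l==i)[:,::-1].astype('float32'))) for i in range(1,n) if s[i][4]>=lo]
E
python3 - <<'E'
import pickle;from h import *
d=pickle.load(open('d.pkl','rb'));t=d['top']
for b in redblobs(t,(165,100,360,270),15):print(b[0],b[1].round(1),b[2],cast(t,b[1],55).round())
for n,p,z in(('FL',(200,157),70),('FR',(213,241),70),('RL',(312,137),70),('RR',(327,219),70)):print(n,cast(t,p,z).round())
cv2.imwrite('pics/top_crop.png',cv2.resize(cv2.cvtColor(t['frame'][115:265,170:350],cv2.COLOR_RGB2BGR),None,fx=4,fy=4,interpolation=cv2.INTER_CUBIC))
E
```

```text
[243 111  31  29 473] [258.  125.4] ((257.9931640625, 125.31504821777344), (26.100175857543945, 28.089874267578125), 69.44395446777344) [679.  24.  55.]
[262 205  13   6  39] [267.4 207.2] ((267.6400146484375, 207.01998901367188), (4.203807830810547, 12.16421127319336), 79.69515228271484) [519.  10.  55.]
[262 213  16  13  97] [269.6 219. ] ((269.54052734375, 218.24325561523438), (12.823122024536133, 13.809514999389648), 80.53767395019531) [496.   6.  55.]
[283 237  30  15 186] [297.4 244.2] ((297.9056396484375, 244.16983032226562), (8.241633415222168, 29.120439529418945), 74.05460357666016) [448. -45.  55.]
FL [615. 136.  70.]
FR [456. 112.  70.]
RL [650. -78.  70.]
RR [ 493. -100.   70.]
```

View pics/top_crop.png

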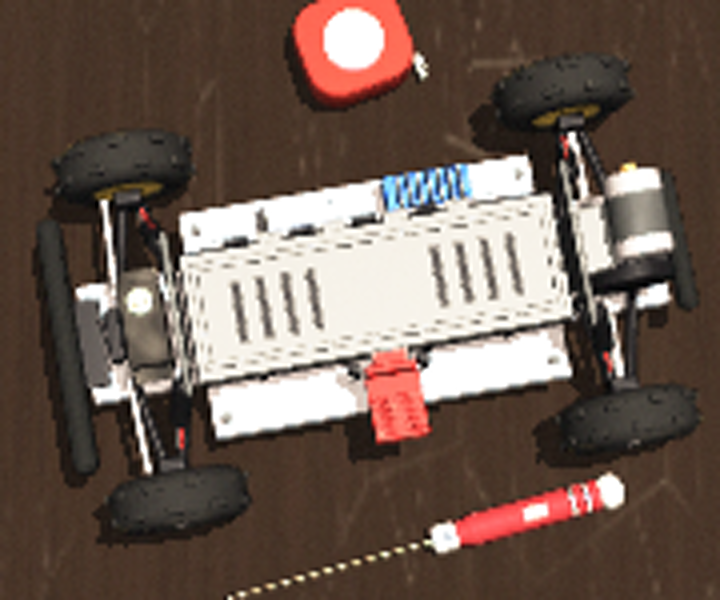

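The crop shows the ribbed pad centred at crop (400,411), which is pixel (270,217.7), with the nose towards the lid's edge. The lid is shut and the driver is clear, below and to the right.

```bash
cat >> h.py <<'E'
from scipy.spatial.transform import Rotation as Rt
def rows(target_tcp,yaw=None):
    "shift/turn in current tool axes to reach target with tool down, tool x at yaw"
    from workcell import status
    o=status.get_obs();R=Rt.from_rotvec(o['orientation']);print('tcp',o['ee_pos'].round(1),'t',round(o['t'],2),'F',o['ft_force'].round(1))
    s=R.inv().apply(np.array(target_tcp)-o['ee_pos'])
    if yaw is None:return s.round(1)
    T=Rt.from_matrix(np.array([[np.cos(yaw),np.sin(yaw),0],[np.sin(yaw),-np.cos(yaw),0],[0,0,-1]]))
    return s.round(1),(R.inv()*T).as_rotvec().round(3)
E
python3 - <<'E'
import pickle;from h import *
d=pickle.load(open('d.pkl','rb'));t=d['top']
c=lambda x,y,z:cast(t,(170+x/4-.4,115+y/4-.4),z).round(1)
print('pad',c(400,411,55),'pad corners',c(372,386,55),c(421,382,55),c(430,436,55),c(377,442,55))
# lid corners TL,TR,BR,BL at z=62
L=[c(182,255,62),c(555,193,62),c(573,318,62),c(195,385,62)]
print(L);a,b,e,f=L
print('yaw from edges',[np.arctan2(-(p-q)[0],(p-q)[1]).round(3) for p,q in((a,b),(f,e))],'sizes',np.linalg.norm(a-b),np.linalg.norm(a-f))
ce=sum(L)/4;y=.16;print('lid centre',ce,'-> pad pred (61mm toward tab)',ce[:2]-61*np.array([np.cos(y),np.sin(y)]))
print(rows([498,7,200],.16))
E
```

```text
pad [499.4   5.8  55. ] pad corners [511.5  18.8  55. ] [513.   -4.5  55. ] [487.3  -8.   55. ] [485.  17.  55.]
[array([574.6, 107.8,  62. ]), array([601.9, -70.4,  62. ]), array([541.4, -76.7,  62. ]), array([512.6, 102.1,  62. ])]
yaw from edges [np.float64(0.152), np.float64(0.16)] sizes 180.27903372272658 62.261464807696264
lid centre [557.625  15.7    62.   ] -> pad pred (61mm toward tab) [497.40413571   5.9815894 ]
tcp [ 211.1 -587.8  241. ] t 0.1 F [-0.3  0.3  0.1]
(array([ 471. , -462.7,   41.6]), array([-0.001,  0.   ,  0.185]))
```

```bash
python3 -m inch '[[[30,-30,0,0,0,0.02,0],[70,-70,5,0,0,0.05,0],[110,-110,10,0,0,0.08,0],[150,-150,15,0,0,0.11,0],[190,-190,20,0,0,0.14,0],[230,-230,25,0,0,0.181,0],[270,-270,30,0,0,0.181,0],[310,-310,35,0,0,0.181,0],[350,-345,41,0,0,0.181,0],[385,-380,41,0,0,0.181,0],[420,-415,41,0,0,0.181,0],[445,-440,41,0,0,0.181,0],[460,-453,41,0,0,0.181,0],[471,-461,41,0,0,0.181,0],[471,-461,41,0,0,0.181,0],[471,-461,41,0,0,0.181,0]]]'
python3 - <<'E'
from h import *;from workcell import optics
print(rows([498.5,6,80],.156))
t=optics.get_image('top');w=optics.get_image('wrist')
print({k:v for k,v in w.items() if k!='frame'})
cv2.imwrite('pics/w1.png',cv2.cvtColor(w['frame'],cv2.COLOR_RGB2BGR))
E
```

```text
t: 1.7
ee_pos: [498.2, 4.9, 200.3]
orientation: [3.131, 0.259, -0.002]
ft_force: [-0.1, -0.4, -0.6]
width: 0.6
grasp_force: 0.0
tcp [498.2   4.9 200.3] t 1.7 F [-0.1 -0.4 -0.6]
(array([  0.6,  -1. , 120.3]), array([0.   , 0.001, 0.009]))
{'fx': 297.3186396354542, 'fy': 297.3186396354542, 'cx': 254.20786901890892, 'cy': 191.47729368533484, 'hand_eye': array([[ 6.62413967e-04, -9.66826540e-01, -2.55432972e-01,
         6.93376933e+01],
       [ 9.99999609e-01,  7.89972302e-04, -3.96786985e-04,
        -4.29759366e-01],
       [ 5.85409161e-04, -2.55432609e-01,  9.66826685e-01,
        -1.41972395e+02],
       [ 0.00000000e+00,  0.00000000e+00,  0.00000000e+00,
         1.00000000e+00]])}
```

View pics/w1.png

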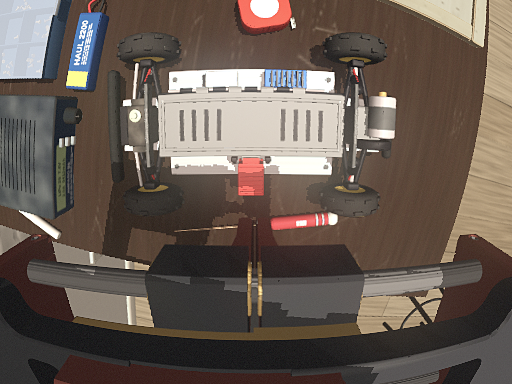

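The wrist view shows the red tab with its pad centred near (251,181). The fingers are shut and the driver lies clear to the right. I'll cast that pixel as a check against the top view.

```bash
python3 - <<'E'
from h import *;from workcell import optics,status
o=status.get_obs();w=optics.get_image('wrist')
b=redblobs(w,(225,150,280,205),20)
R=Rt.from_rotvec(o['orientation']).as_matrix();H=w['hand_eye']
def wc(u,v,z):
    a=np.array([u-w['cx'],v-w['cy']]);r=np.hypot(*a);th=r/w['fx'];q=np.r_[a/r*np.sin(th),np.cos(th)]
    C=o['ee_pos']+R@H[:3,3];g=R@H[:3,:3]@q;return (C+g*(z-C[2])/g[2]).round(1)
for x in b:
    s=x[0];print(s,[wc(u,v,55) for u,v in((s[0]+s[2]/2,s[1]+s[3]),(s[0],s[1]+s[3]-1),(s[0]+s[2],s[1]+s[3]-1))])
print(wc(251,181,55),'fresh pack etc fine'); print(rows([499,6,80],.156))
E
```

```text
[244 192  19   3  29] [array([487.4,   3.5,  55. ]), array([486.9,  13.1,  55. ]), array([490. ,  -5.7,  55. ])]
[501.2   8.3  55. ] fresh pack etc fine
tcp [498.    3.8 200.5] t 1.85 F [-0.1 -0.4  1.1]
(array([  1.4,  -2. , 120.5]), array([-0.   ,  0.001,  0.006]))
```

```bash
python3 -m inch '[[[1,-1.5,25,0,0,0,0],[1,-1.5,55,0,0,0,0],[1,-1.5,85,0,0,0,0],[1,-1.5,105,0,0,0,0],[1,-1.5,115,0,0,0,0],[1,-1.5,120,0,0,0,0],[1,-1.5,122,0,0,0,0],[1,-1.5,122,0,0,0,0]]]'
python3 -m inch '[[[0,0,1,0,0,0,0],[0,0,2,0,0,0,0],[0,0,3,0,0,0,0],[0,0,4,0,0,0,0],[0,0,5,0,0,0,0],[0,0,6,0,0,0,0],[0,0,6,0,0,0,0]]]'
```

```text
t: 2.65
ee_pos: [499.9, 6.3, 79.3]
orientation: [3.131, 0.256, 0.002]
ft_force: [-0.2, 0.3, -0.6]
width: 0.2
grasp_force: 0.0
t: 3.35
ee_pos: [499.2, 6.5, 72.6]
orientation: [-3.131, -0.257, 0.001]
ft_force: [-1.0, -0.7, 2.7]
width: 0.4
grasp_force: 1.3
```

In contact at the expected height.

```bash
python3 -m inch '[[[0,0,1,0,0,0,0],[0,0,2,0,0,0,0],[0,0,3,0,0,0,0],[0,0,3,0,0,0,0]]]'
python3 - <<'E'
from workcell import optics
import cv2
t=optics.get_image('scene');cv2.imwrite('pics/s2.png',cv2.resize(cv2.cvtColor(t['frame'][140:270,140:330],cv2.COLOR_RGB2BGR),None,fx=3,fy=3))
E
```

```text
t: 3.75
ee_pos: [498.1, 6.4, 69.6]
orientation: [-3.131, -0.257, 0.005]
ft_force: [-5.6, -0.9, 8.1]
width: 0.7
grasp_force: 4.8
```

View pics/s2.png

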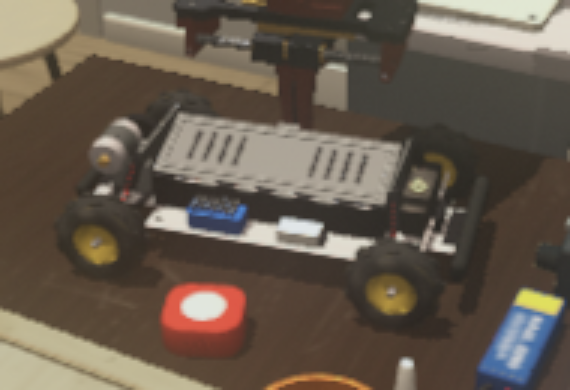

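The lid is still shut (flat, at crop (280,155)). There is a 5.6 N side force, so the finger is probably touching the tab's riser. I'll lift, move 4 mm outboard and press again.

```bash
python3 -m inch '[[[0,0,-4,0,0,0,0],[0,0,-7,0,0,0,0],[-4,0,-7,0,0,0,0],[-4,0,-4,0,0,0,0],[-4,0,-2,0,0,0,0],[-4,0,0,0,0,0,0],[-4,0,1,0,0,0,0],[-4,0,2,0,0,0,0],[-4,0,2,0,0,0,0]]]'
python3 - <<'E'
from workcell import optics
import cv2
t=optics.get_image('scene');cv2.imwrite('pics/s3.png',cv2.resize(cv2.cvtColor(t['frame'][140:270,140:330],cv2.COLOR_RGB2BGR),None,fx=3,fy=3))
E
```

```text
t: 4.7
ee_pos: [493.8, 5.7, 67.1]
orientation: [-3.131, -0.257, 0.006]
ft_force: [-5.5, -1.9, 6.7]
width: 0.4
grasp_force: 4.0
```

View pics/s3.png

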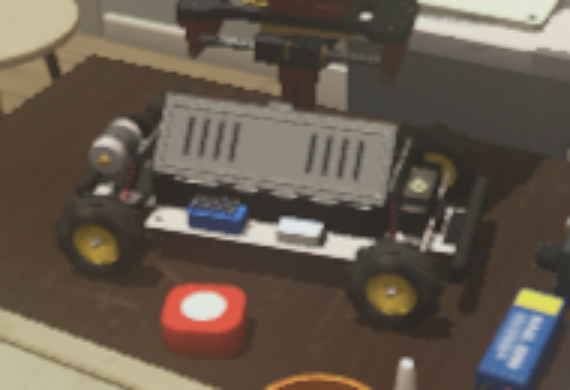

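The lid has been released: its free edge is raised, with the top now at crop (285,100). I'll lift away and check the lid angle.

```bash
python3 -m inch '[[[0,0,-5,0,0,0,0],[0,0,-20,0,0,0,0],[0,0,-40,0,0,0,0],[0,0,-50,0,0,0,0],[0,0,-50,0,0,0,0]]]'
python3 - <<'E'
from workcell import optics
import cv2,numpy as np
s=optics.get_image('scene');t=optics.get_image('top')
a=cv2.resize(s['frame'][140:270,140:330],None,fx=2,fy=2);b=cv2.resize(t['frame'][115:265,170:350],None,fx=2.2,fy=2.2,interpolation=2)
h=max(a.shape[0],b.shape[0]);p=lambda i:np.pad(i,((0,h-i.shape[0]),(0,0),(0,0)))
cv2.imwrite('pics/c4.png',cv2.cvtColor(np.hstack([p(a),p(b)]),cv2.COLOR_RGB2BGR))
from h import rows
y=.156;u=np.array([np.cos(y),np.sin(y)]);car=np.array([559,15.6])  # lid centre is car x=-1.5
for x in(-25,0,20,37):print(x,rows([*(car+x*u),117]))
E
```

```text
t: 5.25
ee_pos: [496.9, 5.9, 119.0]
orientation: [3.131, 0.257, 0.006]
ft_force: [0.4, 0.4, -0.3]
width: 0.4
grasp_force: 0.0
tcp [495.6   5.9 117.5] t 5.35 F [ 0.5 -0.5 -0.8]
-25 [39.1  0.6  0.6]
tcp [495.6   5.9 117.5] t 5.35 F [ 0.5 -0.5 -0.8]
0 [64.1  0.8  0.6]
tcp [495.6   5.9 117.5] t 5.35 F [ 0.5 -0.5 -0.8]
20 [84.1  0.9  0.6]
tcp [495.6   5.9 117.5] t 5.35 F [ 0.5 -0.5 -0.8]
37 [101.1   1.1   0.6]
```

View pics/c4.png

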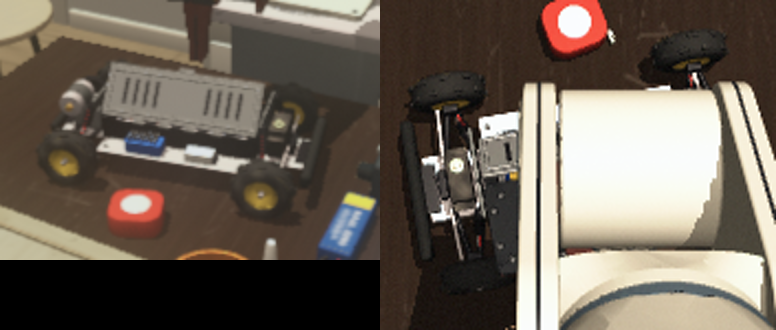

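The scene view shows the lid up, with its tongue at about pixel (235,175). The arm covers the lid in the top view. I'll push it over in steps and watch the force.

```bash
python3 - <<'E'
import pickle;from h import *
s=pickle.load(open('d.pkl','rb'))['scene'];y=.156
for th in(0,.6,.85,1.1,1.78,1.95):
    x=31-65*np.cos(th);print(th,proj(s,[559+x*np.cos(y),15.6+x*np.sin(y),61+65*np.sin(th)]).round(1))
E
python3 -m inch '[[[0,0,6,0,0,0,0],[15,0,6,0,0,0,0],[27,0,6,0,0,0,0],[33,0,6,0,0,0,0],[38,0,6,0,0,0,0],[43,0,6,0,0,0,0],[48,0,6,0,0,0,0],[53,0,6,0,0,0,0],[53,0,6,0,0,0,0]]]'
```

```text
0 [[235.3 188.7]]
0.6 [[233.8 177.5]]
0.85 [[232.3 175. ]]
1.1 [[230.5 174.2]]
1.78 [[224.3 181.3]]
1.95 [[222.8 185. ]]
t: 6.25
ee_pos: [548.7, 14.6, 111.8]
orientation: [3.131, 0.257, 0.002]
ft_force: [0.5, 0.3, 0.0]
width: 0.3
grasp_force: 0.0
```

```bash
python3 -m inch '[[[4,0,0,0,0,0,0],[8,0,0,0,0,0,0],[12,0,0,0,0,0,0],[16,0,0,0,0,0,0],[20,0,0,0,0,0,0],[24,0,0,0,0,0,0],[27,0,0,0,0,0,0]]]'
python3 - <<'E'
from workcell import optics
import cv2,numpy as np
s=optics.get_image('scene')
cv2.imwrite('pics/s5.png',cv2.cvtColor(cv2.resize(s['frame'][140:270,140:330],None,fx=3,fy=3),cv2.COLOR_RGB2BGR))
E
```

```text
t: 6.95
ee_pos: [574.9, 19.0, 111.7]
orientation: [3.131, 0.257, 0.0]
ft_force: [-0.4, -0.6, 0.3]
width: 0.7
grasp_force: 0.3
```

View pics/s5.png

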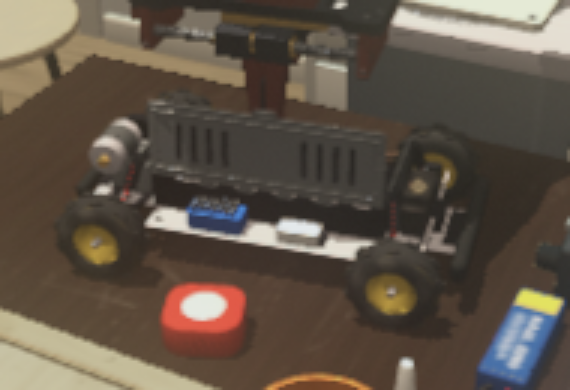

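The finger is pushing the lid as planned and the lid is near upright, with its top edge at crop (265,115). The car has not moved. I'll carry on to the stop.

```bash
python3 -m inch '[[[3,0,0,0,0,0,0],[6,0,0,0,0,0,0],[9,0,0,0,0,0,0],[12,0,0,0,0,0,0],[14,0,0,0,0,0,0],[14,0,0,0,0,0,0]]]'
python3 -m inch '[[[1,0,0,0,0,0,0],[2,0,0,0,0,0,0],[3,0,0,0,0,0,0]]]'
```

```text
t: 7.6
ee_pos: [588.7, 21.3, 111.7]
orientation: [-3.131, -0.257, -0.001]
ft_force: [-1.4, 0.0, -0.1]
width: 0.5
grasp_force: 0.1
t: 7.9
ee_pos: [591.3, 21.7, 111.7]
orientation: [-3.131, -0.257, 0.0]
ft_force: [-0.9, -0.2, -0.7]
width: 0.6
grasp_force: 0.4
```

```bash
python3 -m inch '[[[1,0,0,0,0,0,0],[2,0,0,0,0,0,0],[2,0,0,0,0,0,0]]]'|grep -E 'ee|ft'
python3 -m inch '[[[1,0,0,0,0,0,0],[2,0,0,0,0,0,0],[2,0,0,0,0,0,0]]]'|grep -E 'ee|ft'
python3 - <<'E'
from workcell import optics
import cv2,numpy as np
s=optics.get_image('scene')
cv2.imwrite('pics/s6.png',cv2.cvtColor(cv2.resize(s['frame'][140:270,140:330],None,fx=3,fy=3),cv2.COLOR_RGB2BGR))
E
```

```text
ee_pos: [592.1, 21.9, 111.5]
ft_force: [-5.5, -1.3, 2.7]
ee_pos: [592.4, 21.9, 111.3]
ft_force: [-10.1, -3.4, 6.7]
```

View pics/s6.png

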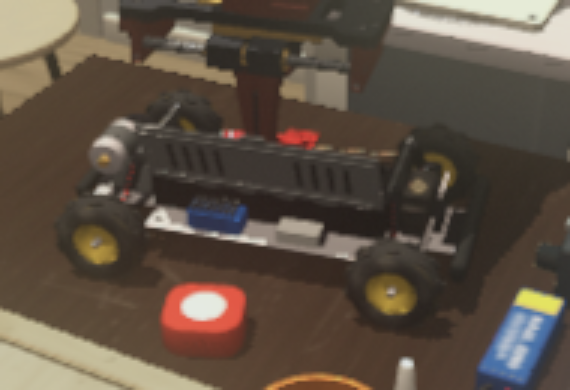

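The force rises steeply, so the lid is against its stop. Its top edge is at crop y≈138, where full opening predicts about 135. I'll back off and retreat upward.

```bash
python3 -m inch '[[[-5,0,0,0,0,0,0],[-15,0,0,0,0,0,0],[-30,0,0,0,0,0,0],[-40,0,-20,0,0,0,0],[-60,0,-50,0,0,0,0],[-90,0,-80,0,0,0,0],[-120,40,-100,0,0,0,0],[-130,85,-110,0,0,0,0],[-140,130,-120,0,0,0,0],[-150,175,-120,0,0,0,0],[-155,220,-120,0,0,0,0],[-155,260,-120,0,0,0,0],[-155,300,-120,0,0,0,0],[-155,300,-120,0,0,0,0],[-155,300,-120,0,0,0,0]]]'
python3 - <<'E'
from workcell import optics
import cv2,numpy as np
s=optics.get_image('scene');t=optics.get_image('top')
a=cv2.resize(s['frame'][140:270,140:330],None,fx=2,fy=2);b=cv2.resize(t['frame'][115:265,170:350],None,fx=2.2,fy=2.2,interpolation=2)
h=max(a.shape[0],b.shape[0]);p=lambda i:np.pad(i,((0,h-i.shape[0]),(0,0),(0,0)))
cv2.imwrite('pics/c7.png',cv2.cvtColor(np.hstack([p(a),p(b)]),cv2.COLOR_RGB2BGR))
E
```

```text
t: 10.05
ee_pos: [490.7, -299.3, 231.4]
orientation: [-3.131, -0.254, -0.0]
ft_force: [-0.4, 0.4, -0.2]
width: 0.5
grasp_force: 0.0
```

View pics/c7.png

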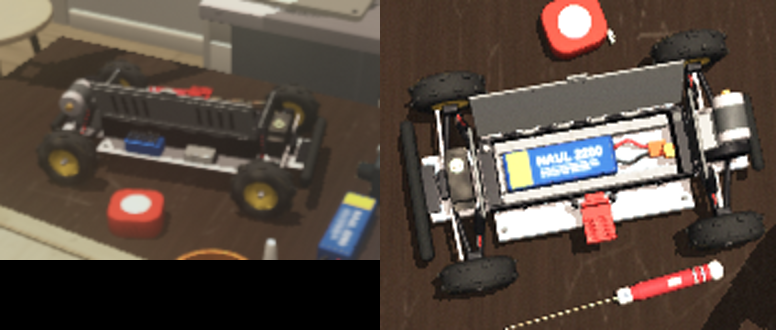

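The lid leans back and its tongue is at top-view pixel (259.5,150.5). The pack lies in the bay, the tab is back at rest, and the car, driver and tape have not moved. I'll check the lid angle before handing in.

```bash
python3 - <<'E'
import pickle;from h import *;from workcell import ctrl
s=pickle.load(open('d.pkl','rb'))['top'];y=.156
v={}
for th in(1.6,1.78,1.95):
    x=31-65*np.cos(th);v[th]=proj(s,[559+x*np.cos(y),15.6+x*np.sin(y),61+65*np.sin(th)])[0];print(th,v[th].round(1))
if 150.5<v[1.78][1]-1:print(ctrl.close_job())
E
```

```text
1.6 [261.9 161.9]
1.78 [260.8 155.8]
1.95 [259.7 150.5]
the job is handed in; nothing more can be done
None
```

The battery bay is open and the job is handed in: the last pictures put the lid at about 1.95 rad, against its stop. The tab has sprung back, the pack is in the bay, and the car and the things round it look unmoved. I don't know the judge's verdict, because handing in returned none.

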